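# Lock out the isolator with a snap clip

## Task

Lock out the isolator: swing its clear cover shut, then take the red-handled snap hook out of its holder and press it straight down over the steel locking eye until the eye has passed the sprung gate and the gate has snapped shut behind it. Pull the snap hook firmly upwards to prove that it is caught, then lower it so that it hangs upright from the eye and let go; leave the vial, the bush and the blue cap where they stand.

Things in the scene. Friction and masses are not known exactly. Their poses are not given: they have to be found in the camera images.
- isolator: Grey open-topped isolator box, 136 (x) x 108 (y) x 46 mm high, fixed to the table; origin at the centre of its underside, z up, x from front to back. Clear cover hinged on its back (+x) rim; a yellow and red selector lies inside. Four feet stick out 18 mm at the sides.
- eye (a point): Centre of the horizontal bar of the isolator's fixed steel locking eye, 106 mm above the table: an upright inverted U of 8 mm round rod, 24 mm in front of the box's centre. The bar runs along this point's y axis, clear for 44 mm; its two posts stand 56 mm apart. z is up, x points to the cover's hinge. The shut cover lies 55 mm below the bar's centre.
- cover_hinge (a point): Middle of the cover's hinge axis, on the back rim of the isolator box, 46 mm above the table. Axes as those of eye: the hinge runs along y, the eye's bar is 90 mm in front (-x) of it and 60 mm higher.
- cover (a joint): Angle of the clear cover, rad: 0 = shut, flat on the box; 1.15 to 1.4 at the start, nearly upright, leaning towards the eye. 5 mm plate, 104 mm wide, reaching 132 mm from the hinge, with a window that lets the eye through. Push it from behind, near its free edge, towards the eye: it stays put above about 1.0 rad and falls shut slowly by itself below about 0.9 rad.
- cover_edge (a point): Middle of the yellow bar (14 mm wide) along the cover's free edge, on the cover's outer (upper when shut) face, 125 mm from the hinge axis; moves with the cover. Its z axis points out of the outer face.
- clip_grip (a point): Point to grip on the snap hook's red handle; the handle is 18 (x) x 14 (y) mm and runs from 28 mm below to 18 mm above this point. z up along the handle, x across the flat hook, y through its thickness. Under the handle is a flat loop of 9 mm steel rod, 52 mm wide in x; its underside is 86 mm below this point. Total about 0.13 to 0.21 kg. It may be put on either way round.
- clip_mouth (a point): Middle of the snap hook's mouth, at its underside, 86 mm straight below clip_grip. The mouth is 17 mm wide in x and closed by the brass gate. The loop's inner crown is 50 mm above this point. With the hook hanging on the eye's bar this point is 46 mm below the bar's centre; pulled up against the shut gate, about 11 mm below it.
- gate (a joint): Angle of the snap hook's sprung gate, rad: 0 = shut, grows as it swings inwards, up to 1.7. An 8 mm bar going straight up the middle of the mouth swings it in (some 3 to 8 N); it snaps back once clip_mouth is more than about 33 mm below the bar's centre.
- holder: Black slotted holder, 78 x 50 mm, 36 mm high, fixed; the snap hook stands upright in it at the start, its loop's plane along the holder's x axis, its lowest 30 mm in the slot. Origin at the centre of the underside.
- vial_mid (a point): Centre of an empty white open vial, 30 mm across, 67 mm high, standing; bystander.
- bush_mid (a point): Centre of a brass guide bush, 30 mm across, 27 mm high, standing; bystander.
- cap_mid (a point): Centre of a blue cap, 32 mm across, 12 mm high; bystander.
Mind the look-alikes: they are no part of the job. What is meant by the part that bears clip_grip is not orange, and is the smaller of those in its own colour.

How it is judged (in metres and radians):
On the way, in this order (a step that is already met when the one before it is completed fails the run):
1. the cover is shut (value of joint cover below 0.08 rad), for 0.2 s.
2. the eye's bar is inside the snap hook and the gate has shut behind it (x of eye in the frame of clip_grip between -0.02 and 0.02 m and z of eye in the frame of clip_grip between -0.078 and -0.034 m and distance between eye and clip_grip below 0.085 m and value of joint gate below 0.12 rad), for 0.1 s.
3. the snap hook is pulled up: the bar bears on the shut gate from inside with more than 2 N (z of eye in the frame of clip_grip between -0.08 and -0.066 m and contact force between clip and isolator above 2 N and value of joint gate below 0.12 rad), for 0.05 s.
At the end, for the whole second after the job is handed in: The cover is shut (under 0.08 rad), the snap hook hangs by its crown from the eye, handle up within 0.5 rad of vertical and at rest, with the bar inside it (grip point 32 to 50 mm above the bar along the handle, bar within 20 mm of the hook's middle) and its gate shut (under 0.12 rad) (value of joint cover below 0.08 rad and value of joint gate below 0.12 rad and x of eye in the frame of clip_grip between -0.02 and 0.02 m and z of eye in the frame of clip_grip between -0.05 and -0.032 m and distance between eye and clip_grip below 0.06 m and angle between clip_grip's own z axis and vertical below 0.5 rad and linear speed of clip below 0.05 m/s); the robot touches nothing.
It fails at once if the vial is moved more than 25 mm or tipped (distance of vial_mid from where it was at the start of the episode above 0.025 m or angle between vial_mid's own z axis and vertical above 0.5 rad).
It fails at once if the bush is moved more than 25 mm (distance of bush_mid from where it was at the start of the episode above 0.025 m).
It fails at once if the blue cap is moved more than 25 mm (distance of cap_mid from where it was at the start of the episode above 0.025 m).
It also fails if it takes over 54 s, if anything falls off the work surface, if the arm or the gripper's body presses on something with over 40 N, if the wrist force passes 120 N, or if a joint passes its speed limit or range.

## Robot

A 7-joint arm with a two-finger parallel gripper is mounted at the origin on a cart in front of the work surface, level with it; the furniture and walls round the work are solid. World frame = base frame: x ahead of the robot, y to its left, z up, the work surface at z = 0. Lengths are in m, angles in degrees, forces in N, time in s.
With the tool pointing down it reaches from about 0.4 to 0.75 m from the base axis. Payload 19.5 kg.
Tool frame: the origin (TCP) lies on the mounting face of the last link; the fingertips stand 173 mm ahead of it and the grasp point (between the pads) lies 155 mm ahead of it; z points along the fingers, x is the direction in which the jaws open and shut, and the axes are right-handed (so a half turn about z gives the same grasp; the last joint's range is limited). The gripper opens to 85 mm and grips with 20 to 120 N. Pads are 22 mm wide; open, the fingers measure 114 mm over their backs; the gripper's body (76 mm by 85 mm) begins 54 mm behind the grasp point. The pads swing forward as they close: fully open they stand 13 mm farther back than shut.
Start: joints at [-65.988, 40.479, -1.581, 85.061, 1.261, 54.483, -4.326], TCP at [0.256, 0.515, 0.405] pointing down, gripper open.
Joint ranges: [-155.06, 155.06], [-18.47, 123.98], [-90, 86.84], [0, 140.48], [-83.41, 263.41], [0, 116], [-161.91, 161.91]. Speed limits (degrees/s): [108.29, 108.29, 147.25, 147.25, 172.46, 172.46, 172.46].

## Interface

Orientations are given as [roll, pitch, yaw] about the fixed x, y, z axes, in that order (R = Rz(yaw) Ry(pitch) Rx(roll)).
In Python, from plant import bot gives the robot as it stands.
- The arm moves only by the shell command python3 -m creep 'ROWS'. ROWS is JSON, a list of rows, each a list of 5 numbers: the shift along the world's x, y, z in cm, then the turn about the world's z in rad, then the opening, from 0 (shut) to 1 (fully open). In form: [[tx, ty, tz, spin, grip], ...]. A call has 1 to 8 rows; each row is the pose to reach, as a shift and turn from the pose measured when the call began; what a row does not reach only later rows make up. A row lasts 1/8 s, in which the tool goes at most 62.5 mm and 10.7 degrees, less where a joint would pass 70% of its speed; a pose out of reach is approached as far as the arm can. A call with a gripper value outside its range is refused whole. The fingers move at their own pace and stop on an object; the grip force is fixed at half the most. Time passes only in rows, so rows that repeat a pose let the fingers close. It gives the time, the measured TCP pose, the force and the opening at its end, in the units of the state.
- bot.read_state(): the state, without advancing time (a new reading comes with each control period).
- bot.capture(name): name is "scene" or "top" or "wrist"; returns the picture (480x640x3 uint8, red, green, blue); there is no depth.
- bot.camera_params(name): a dict with "fx", "fy", "cx", "cy" (pixels), "R" (3x3) and "t" (3): a world point X has camera coordinates R X + t. Camera axes: x right, y down, z forward; pixel columns grow to the right and rows downward; lengths in m; the calibration is good to about 2 mm. A picture is of the moment at which its call begins: read the wrist's pose just before it. camera_params takes no time and is no camera call; for the wrist camera it gives the pose at the moment of the call.
- bot.sign_off(): hands the job in, once; it reports no verdict.
Trained networks look in the newest picture that a camera, given by its name, has taken for a name from the list of things; names that differ only in an ending like _2 or _b are one class to them, and where a whole thing is asked for, a point or a joint stands for the part that bears it (a point fixed in the world has none). Each returns a list of dicts, best first, with "confidence" (0 to 1); they miss things now and then, are a little off and sometimes report something else, mostly with a low value. They report only what shows in the picture. A call takes as long as a camera call. They do not tell look-alikes from the thing itself.
- bot.find_in(camera, name): "pixel" ([column, row] in pixels, amid what is visible of it).
The state is a dict: "clock": time; "joint_positions": joint angles; "qd": joint speeds; "joint_efforts": joint torques, N m; "tool_pos": TCP position; "tcp_rot": TCP orientation; "ft_force": force on the tool from outside, world axes, zero at the start; "wrist_torque": the same for the moment, N m; "gripper_width": finger opening in m.
Only numpy, scipy, OpenCV 4.12 (cv2) and the standard library are available. Lean on these libraries where they do the work, as an engineer would, in place of code of your own. Each camera call takes 0.05 s, during which the arm holds its last target.

## Working session

There is one attempt and no reset: what is moved stays moved. The work goes in short steps, Python scripts to look and compute and a shell command to move; the robot and the scene stay as the last step left them, time stands still between calls to the robot, and variables do not carry over. Pictures are saved under pics/ and viewed, and the job is handed in when it is done.

```bash
ls; mkdir -p pics; python3 - <<'E'
from plant import bot
import cv2
print(bot.read_state())
for c in ["scene","top","wrist"]:
    im=bot.capture(c); cv2.imwrite(f"pics/{c}0.png",im[:,:,::-1])
    p=bot.camera_params(c); print(c,p)
E
```

```text
pics
{'clock': 0.0, 'joint_positions': array([-65.98656897,  40.51419   ,  -1.58206432,  85.08369873,
         1.26023161,  54.4807841 ,  -4.32522894]), 'qd': array([ 0.04691532, -0.05191353,  0.04341145,  0.00086065,  0.10358747,
        0.00062792, -0.0047823 ]), 'joint_efforts': array([-1.67669430e-03, -8.83233047e+01,  1.23434119e+00, -2.36168629e+01,
        1.68939144e-02,  6.87581181e-03, -2.99526334e-05]), 'tool_pos': array([0.25565552, 0.51496404, 0.40422762]), 'tcp_rot': array([1.79998144e+02, 6.13241686e-02, 6.35975661e+01]), 'ft_force': array([-1.16705796, -0.13845492,  0.02998328]), 'wrist_torque': array([ 0.03941656, -0.01337318,  0.00526765]), 'gripper_width': 0.08566392746070838}
scene {'fx': 459.5397459203274, 'fy': 459.5397459203274, 'cx': 309.64162372886227, 'cy': 238.5487647237891, 'R': array([[ 0.74526054, -0.66674545,  0.00610161],
       [-0.43328831, -0.4912267 , -0.75561734],
       [ 0.5068017 ,  0.56048803, -0.65498489]]), 't': array([-0.22125686,  0.42154844,  0.49463585])}
top {'fx': 596.2138806588061, 'fy': 596.2138806588061, 'cx': 319.68922963882505, 'cy': 244.2792801481705, 'R': array([[ 0.00585342, -0.9998362 ,  0.01712622],
       [-0.98946489, -0.00826848, -0.14453674],
       [ 0.14465468, -0.01609976, -0.98935121]]), 't': array([0.26627339, 0.54629328, 0.88981386])}
wrist {'fx': 388.0093053522428, 'fy': 388.0093053522428, 'cx': 319.89133829168753, 'cy': 241.18600835387284, 'R': array([[ 4.45324548e-01,  8.95369138e-01,  3.91286805e-04],
       [ 8.58983314e-01, -4.27350776e-01,  2.81991102e-01],
       [ 2.52653347e-01, -1.25241451e-01, -9.59416940e-01]]), 't': array([-0.57538237, -0.03582881,  0.3796014 ])}
```

View pics/scene0.png

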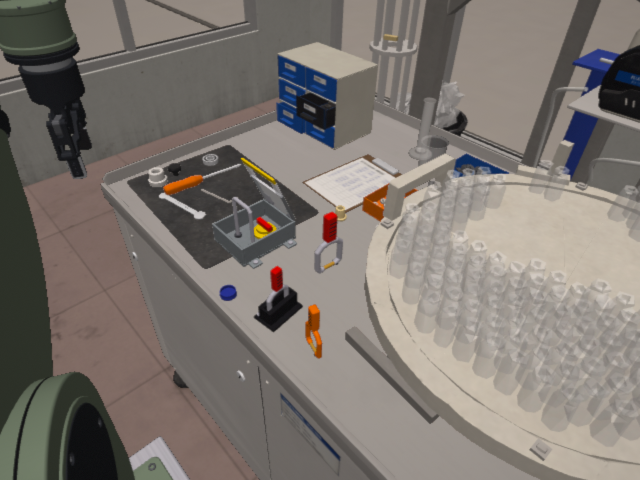

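View pics/top0.png

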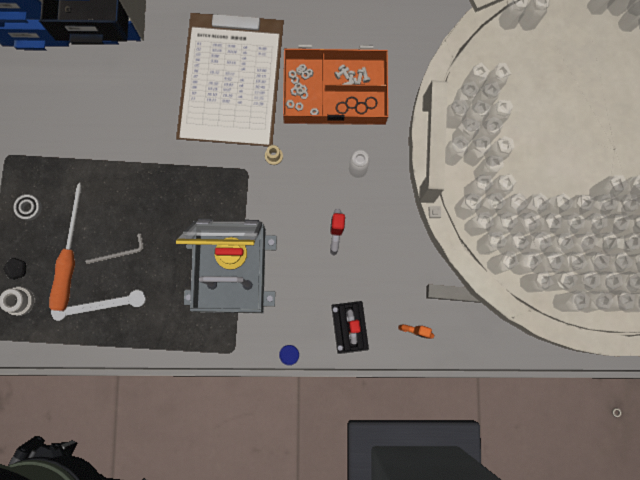

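```bash
python3 - <<'E'
from plant import bot
for c in ["scene","top"]:
    for n in ["isolator","eye","cover_hinge","cover_edge","clip_grip","clip_mouth","holder","vial_mid","bush_mid","cap_mid"]:
        print(c,n,[(([round(float(x)) for x in d["pixel"]]),round(d["confidence"],2)) for d in bot.find_in(c,n)][:4])
print(bot.read_state()["clock"])
E
```

```text
scene isolator [([260, 227], 0.85)]
scene eye [([255, 228], 0.62)]
scene cover_hinge [([255, 227], 0.8)]
scene cover_edge [([267, 189], 0.97)]
scene clip_grip [([314, 328], 0.96), ([276, 287], 0.92), ([328, 239], 0.69), ([256, 225], 0.54)]
scene clip_mouth [([274, 288], 0.94), ([329, 240], 0.87), ([268, 188], 0.65), ([315, 329], 0.58)]
scene holder [([279, 306], 0.91)]
scene vial_mid []
scene bush_mid [([339, 213], 0.7)]
scene cap_mid [([231, 294], 0.47), ([280, 306], 0.37)]
top isolator [([227, 267], 0.72)]
top eye [([229, 264], 0.57), ([352, 328], 0.56)]
top cover_hinge [([226, 266], 0.88), ([218, 233], 0.15)]
top cover_edge [([220, 232], 0.75), ([289, 356], 0.38)]
top clip_grip [([337, 227], 0.98), ([352, 327], 0.72), ([422, 332], 0.71), ([275, 153], 0.29)]
top clip_mouth [([337, 228], 0.93), ([354, 325], 0.8), ([421, 324], 0.52)]
top holder [([349, 329], 0.65)]
top vial_mid [([359, 162], 0.65)]
top bush_mid [([276, 155], 0.71), ([352, 325], 0.42)]
top cap_mid [([286, 352], 0.69)]
1.15
```

Look-alikes in the top view: red hook in the holder at (352,327), a larger red hook standing free at (337,227), and an orange one at (417,330). By the description I pick the red, smaller one in the holder. I'll check it in a close crop.

```bash
python3 - <<'E'
import cv2,numpy as np
t=cv2.imread("pics/top0.png"); s=cv2.imread("pics/scene0.png")
def crop(im,x,y,w,h,k,n): cv2.imwrite(n,cv2.resize(im[y:y+h,x:x+w],None,fx=k,fy=k,interpolation=cv2.INTER_CUBIC))
a=cv2.resize(t[290:370,320:450],None,fx=6,fy=6,interpolation=cv2.INTER_CUBIC);cv2.imwrite("pics/c1.png",a)
crop(t,165,205,125,115,6,"pics/c2.png")
crop(s,200,140,160,110,5,"pics/c3.png")
crop(s,240,250,100,110,5,"pics/c4.png")
E
```

```text
(no output)
```

View pics/c1.png

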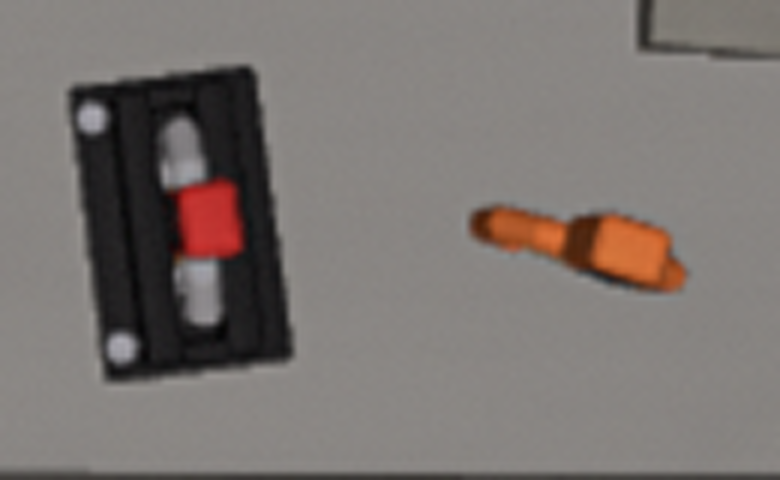

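View pics/c2.png

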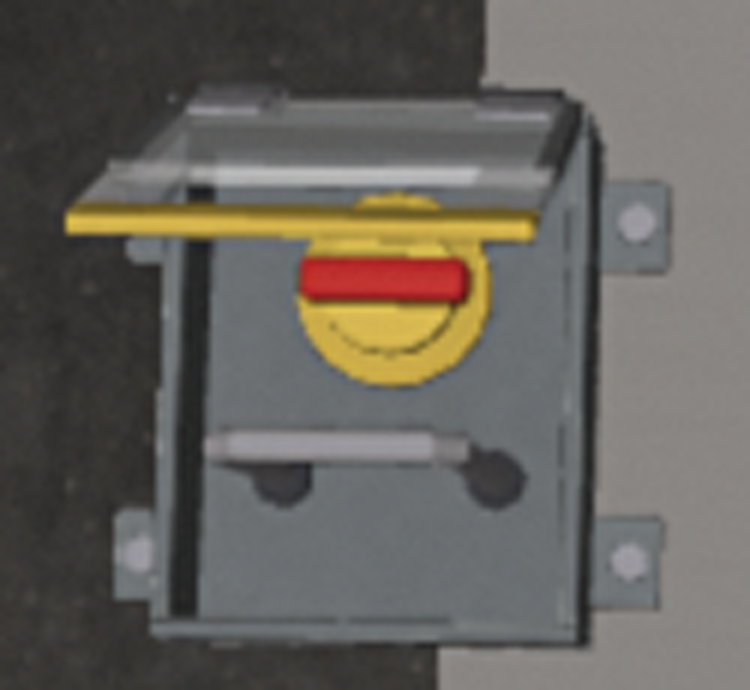

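View pics/c3.png

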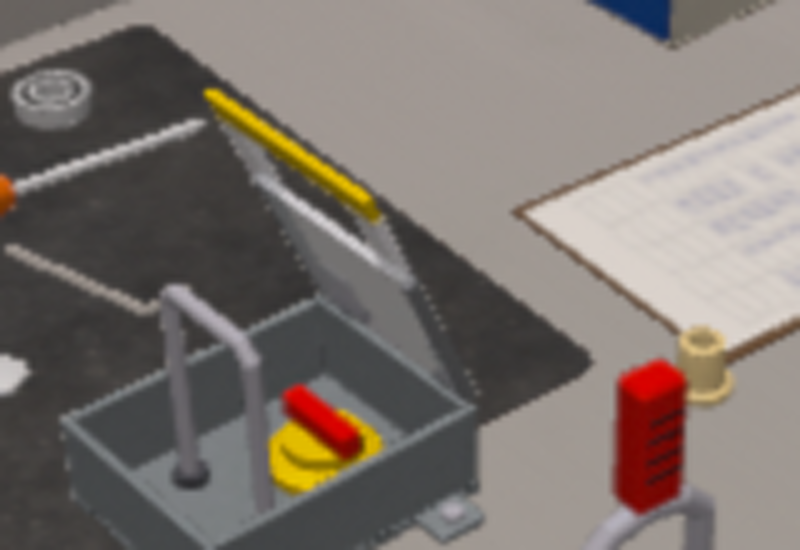

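View pics/c4.png

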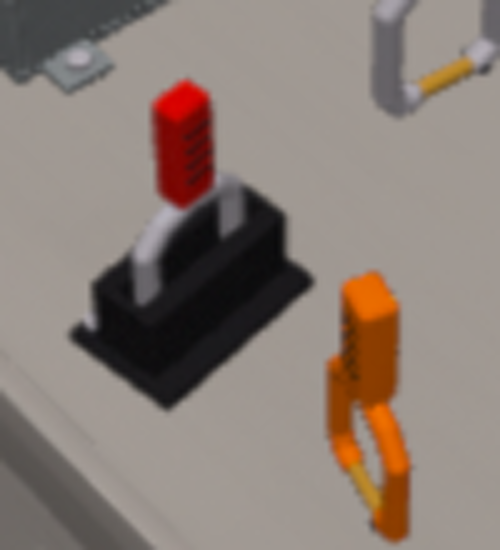

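```bash
cat > h.py <<'E'
import numpy as np
from plant import bot
def ray(c,uv,P=None):
    p=P or bot.camera_params(c); R=np.array(p["R"]);t=np.array(p["t"])
    d=R.T@np.array([(uv[0]-p["cx"])/p["fx"],(uv[1]-p["cy"])/p["fy"],1.]); return -R.T@t,d
def atz(c,uv,z,P=None):
    o,d=ray(c,uv,P); return o+d*(z-o[2])/d[2]
def tri(*obs):
    A=np.zeros((3,3));b=np.zeros(3)
    for c,uv in obs:
        o,d=ray(c,uv);d/=np.linalg.norm(d);M=np.eye(3)-np.outer(d,d);A+=M;b+=M@o
    return np.linalg.solve(A,b)
def proj(c,X):
    p=bot.camera_params(c);x=np.array(p["R"])@X+p["t"];return x[0]/x[2]*p["fx"]+p["cx"],x[1]/x[2]*p["fy"]+p["cy"]
E
python3 - <<'E'
from h import *
np.set_printoptions(precision=4,suppress=True)
c1=lambda x,y:(x/6+320-.4,y/6+290-.4)
c2=lambda x,y:(x/6+165-.4,y/6+205-.4)
c3=lambda x,y:(x/5+200-.4,y/5+140-.4)
c4=lambda x,y:(x/5+240-.4,y/5+250-.4)
print("handle top",atz("top",c1(211,217),.11), tri(("top",c1(211,217)),("scene",c4(184,98))))
for q in [(70,88),(252,68),(290,358),(105,380)]: print("holder bottom?",atz("top",c1(*q),.004))
print("bar ends",atz("top",c2(207,445),.106),atz("top",c2(468,447),.106))
print("tri bar ends",tri(("top",c2(207,445)),("scene",c3(175,290))),tri(("top",c2(468,447)),("scene",c3(253,357))))
print("cover bar ends tri",tri(("top",c2(66,220)),("scene",c3(209,95))),tri(("top",c2(537,225)),("scene",c3(376,213))))
print("box rim front",atz("top",c2(152,632),.046),atz("top",c2(587,640),.046))
print("back right rim",atz("top",c2(580,105),.046))
for n,p,z in [("vial",(359,162),.05),("bush",(274,155),.02),("cap",(289,355),.01),("bigred",(337,220),.13),("orange",(427,331),.1)]: print(n,atz("top",p,z))
E
```

```text
handle top [0.4184 0.2213 0.11  ] [0.4189 0.2208 0.1069]
holder bottom? [0.4531 0.2506 0.004 ]
holder bottom? [0.4587 0.2024 0.004 ]
holder bottom? [0.383  0.1927 0.004 ]
holder bottom? [0.377  0.2412 0.004 ]
bar ends [0.4834 0.4425 0.106 ] [0.4833 0.3807 0.106 ]
tri bar ends [0.486  0.4422 0.1003] [0.4835 0.3811 0.1032]
cover bar ends tri [0.5286 0.4648 0.1635] [0.5293 0.3601 0.1598]
box rim front [0.4413 0.4657 0.046 ] [0.44   0.3563 0.046 ]
back right rim [0.577  0.3608 0.046 ]
vial [0.6734 0.2095 0.05  ]
bush [0.6923 0.3446 0.02  ]
cap [0.3737 0.3165 0.01  ]
bigred [0.5656 0.2475 0.13  ]
orange [0.4118 0.1177 0.1   ]
```

I picked the small red hook in the holder, scene (276,287) and top (355,326). The crop shows it is smaller than the free-standing red one. First I'll shut the cover from behind.

```bash
python3 -m creep '[[6,-2,0,0.12,0],[12,-4,0,0.24,0],[18,-6,0,0.36,0],[24,-8,0,0.46,0],[29,-9.5,0,0.46,0],[32.5,-10.2,0,0.46,0],[32.5,-10.2,0,0.46,0],[32.5,-10.2,0,0.46,0]]'
```

```text
clock: 2.15
tool_pos: [0.5802, 0.4134, 0.4046]
tcp_rot: [-180.0, -0.0, 90.0]
ft_force: [0.5, 0.4, 0.9]
gripper_width: -0.0
```

```bash
python3 -m creep '[[0,0,-5,0,0],[0,0,-9.5,0,0],[0,0,-9.5,0,0]]'; python3 - <<'E'
from plant import bot
import cv2
im=bot.capture("scene")[:,:,::-1]; cv2.imwrite("pics/s1.png",cv2.resize(im[60:280,140:440],None,fx=2.6,fy=2.6))
E
```

```text
clock: 2.52
tool_pos: [0.579, 0.4137, 0.3075]
tcp_rot: [-179.7, 0.1, 90.1]
ft_force: [-0.0, -0.8, 0.8]
gripper_width: 0.0003
```

View pics/s1.png

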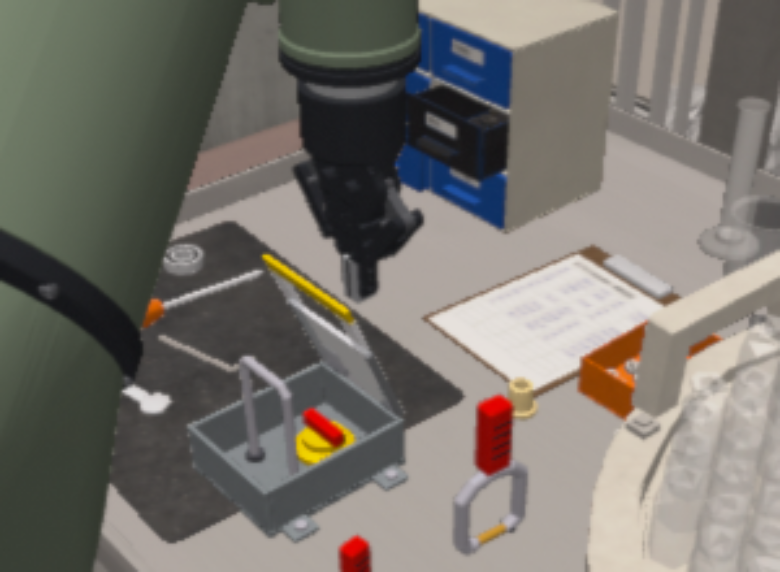

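The picture shows the closed fingers behind the cover (tips at about (360,295) in the crop, yellow bar at (305,285)). Now I'll push.

```bash
python3 -m creep '[[-1.5,0,0,0,0],[-2.2,0,0,0,0],[-2.9,0,0,0,0],[-3.6,0,0,0,0],[-4.3,0,0,0,0],[-5,0,0,0,0],[-5.7,0,0,0,0],[-6.2,0,0,0,0]]'; python3 - <<'E'
from plant import bot
import cv2
im=bot.capture("scene")[:,:,::-1]; cv2.imwrite("pics/s2.png",cv2.resize(im[60:280,140:440],None,fx=2.6,fy=2.6))
E
```

```text
clock: 3.58
tool_pos: [0.5172, 0.414, 0.3102]
tcp_rot: [-179.9, 0.0, 90.0]
ft_force: [0.1, -0.3, 0.0]
gripper_width: 0.0003
```

View pics/s2.png

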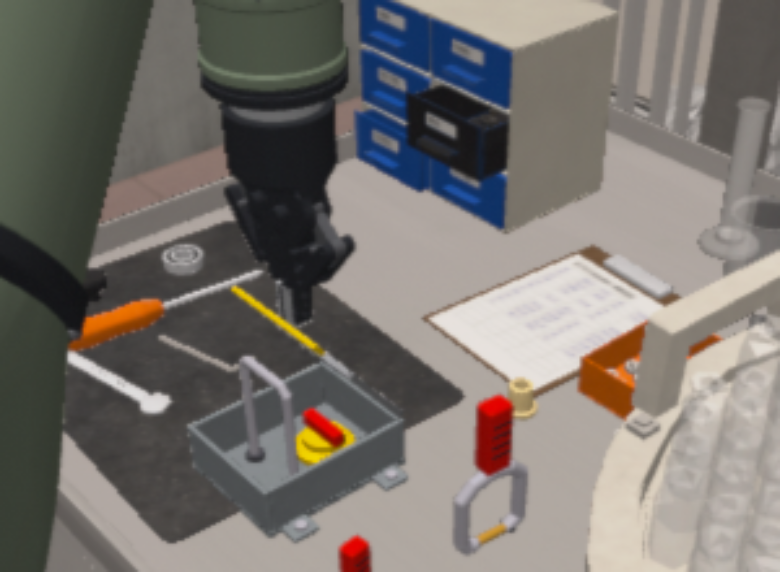

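```bash
python3 -m creep '[[1,0,3,0,0],[0,-3,5,-0.18,0.6],[-2,-7,5,-0.36,0.6],[-4,-11,5,-0.54,0.6],[-6,-14,5,-0.72,0.6],[-8,-17,5,-0.9,0.6],[-9.9,-19.3,5,-1.08,0.6],[-9.9,-19.3,5,-1.26,0.6]]'; python3 - <<'E'
from plant import bot
import cv2
im=bot.capture("scene")[:,:,::-1]; cv2.imwrite("pics/s3.png",cv2.resize(im[60:340,140:440],None,fx=2.1,fy=2.1))
E
```

```text
clock: 4.62
tool_pos: [0.4171, 0.2198, 0.3608]
tcp_rot: [-179.9, 0.0, 17.4]
ft_force: [-0.8, 1.3, 0.3]
gripper_width: 0.0513
```

View pics/s3.png

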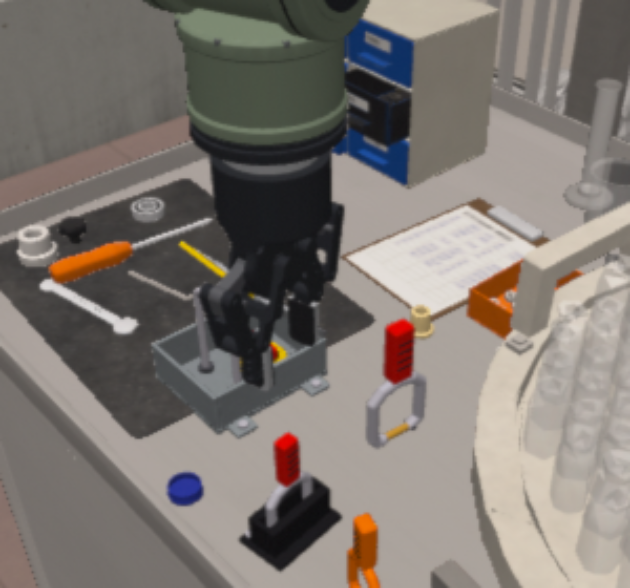

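```bash
python3 -m creep '[[0.1,0.15,0,-0.18,0.6],[0.1,0.15,0,-0.18,0.6],[0.1,0.15,0,-0.18,0.6]]'; python3 - <<'E'
from plant import bot
import cv2
print(bot.read_state()["tool_pos"],bot.read_state()["tcp_rot"])
im=bot.capture("wrist")[:,:,::-1]; cv2.imwrite("pics/w4.png",im)
im=bot.capture("top")[:,:,::-1]; cv2.imwrite("pics/t4.png",cv2.resize(im[190:380,150:450],None,fx=2.6,fy=2.6))
E
```

```text
clock: 5.05
tool_pos: [0.4185, 0.2223, 0.3606]
tcp_rot: [-179.9, -0.0, 7.0]
ft_force: [-1.5, 0.9, -0.3]
gripper_width: 0.0509
[0.41851973 0.22231085 0.36060871] [-1.79893900e+02 -2.36643324e-02  6.95321877e+00]
```

View pics/w4.png

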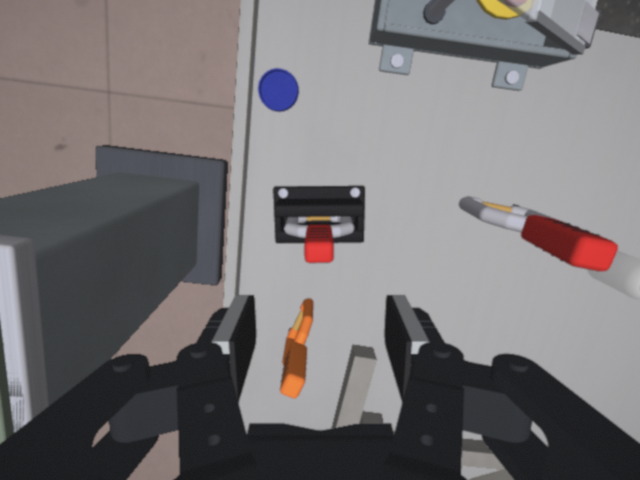

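View pics/t4.png

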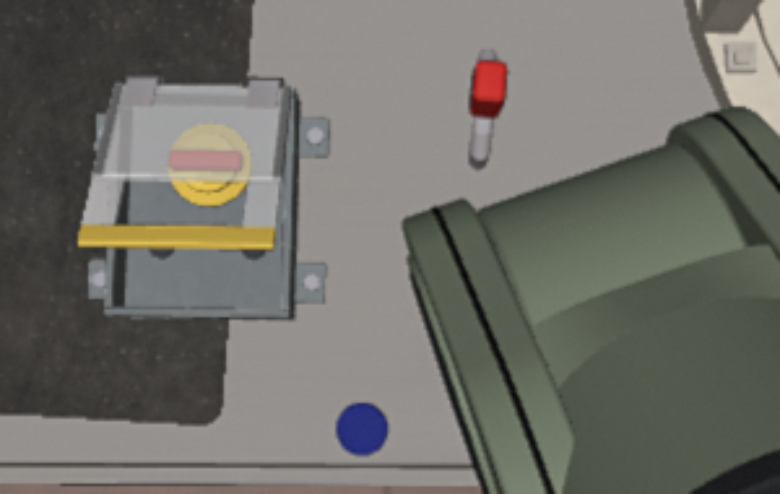

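```bash
python3 - <<'E'
from h import *
import cv2
im=bot.capture("wrist"); bgr=im[:,:,::-1]
print(bot.find_in("wrist","clip_grip")[:2])
cv2.imwrite("pics/w5.png",cv2.resize(bgr[180:280,260:380],None,fx=6,fy=6,interpolation=cv2.INTER_CUBIC))
for uv in [(306,235),(332,235),(332,262),(306,262),(319,249)]: print(atz("wrist",uv,.11))
im=bot.capture("top")[:,:,::-1]; cv2.imwrite("pics/t5.png",cv2.resize(im[190:380,150:450],None,fx=2,fy=2))
E
```

```text
[{'pixel': [551.9, 232.8], 'confidence': 0.95}, {'pixel': [294.9, 352.7], 'confidence': 0.83}]
[0.4089881  0.23303408 0.11      ]
[0.42423313 0.23482887 0.11      ]
[0.42635182 0.21809538 0.11      ]
[0.41079294 0.21626377 0.11      ]
[0.41761781 0.22533055 0.11      ]
```

View pics/w5.png

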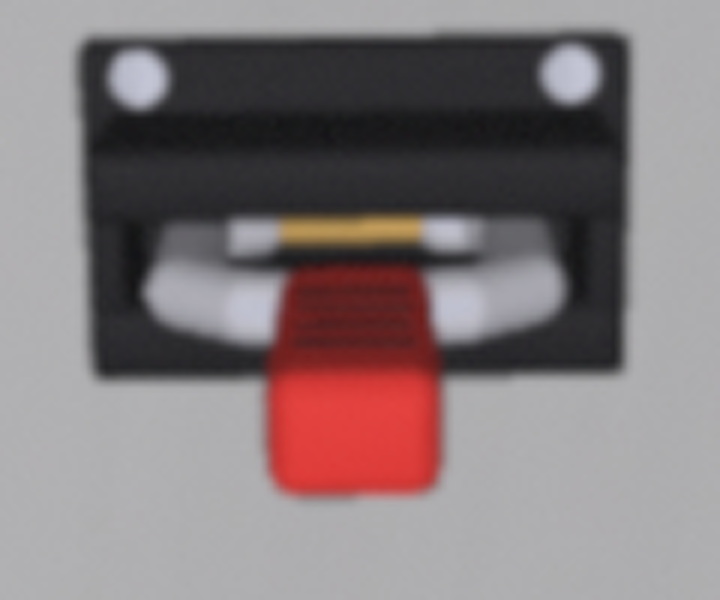

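View pics/t5.png

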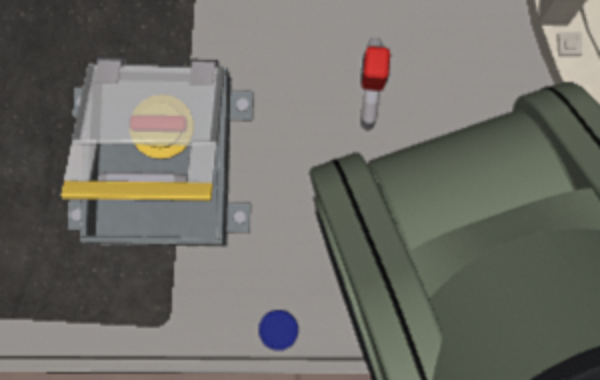

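Handle is centred between the jaws (top face at wrist (319,252)); cover is still sinking. Descend and grip.

```bash
python3 -m creep '[[0,0,-5,0,0.6],[0,0,-9,0,0.6],[0,0,-11.4,0,0.6],[0,0,-11.4,0,0.6],[0,0,-11.4,0,0],[0,0,-11.4,0,0],[0,0,-11.4,0,0],[0,0,-11.4,0,0]]'; python3 - <<'E'
from plant import bot
import cv2
im=bot.capture("wrist")[:,:,::-1]; cv2.imwrite("pics/w6.png",im)
im=bot.capture("scene")[:,:,::-1]; cv2.imwrite("pics/s6.png",cv2.resize(im[120:360,140:440],None,fx=2.4,fy=2.4))
E
```

```text
clock: 6.3
tool_pos: [0.4186, 0.2223, 0.2475]
tcp_rot: [-179.9, -0.1, 6.7]
ft_force: [-1.3, 0.3, 10.8]
gripper_width: 0.0171
```

View pics/w6.png

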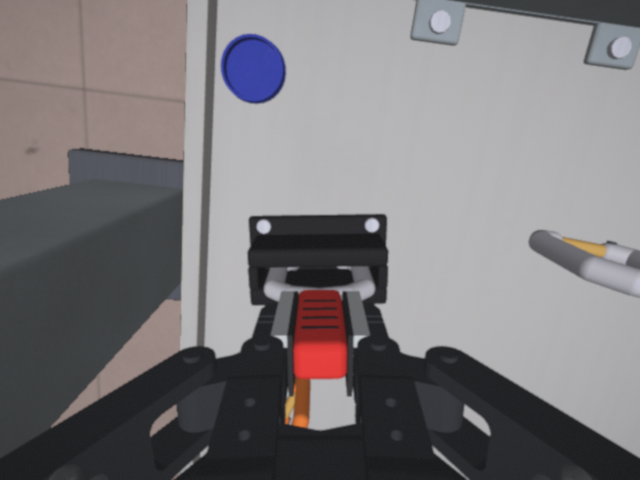

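View pics/s6.png

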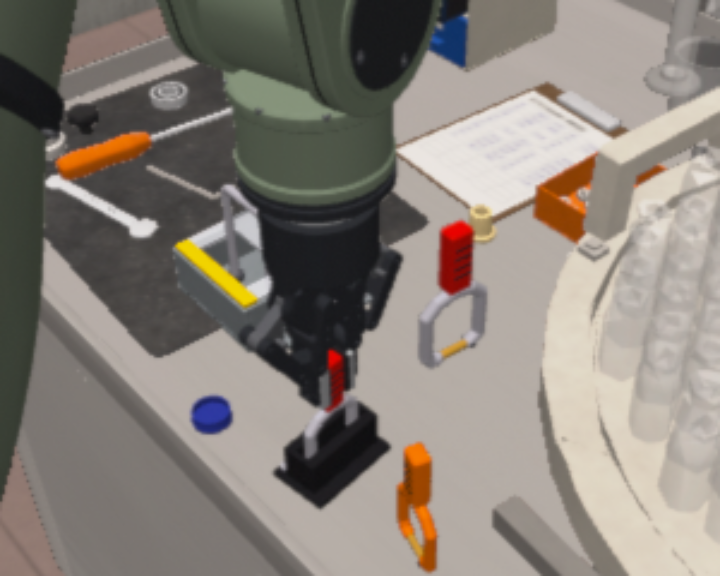

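The hook is gripped (opening 17 mm). Lift it clear and go above the eye.

```bash
python3 -m creep '[[0,0,3,0,0],[0,0,7,0,0],[0,0,11.5,0,0],[0,0,15.5,0,0],[1.5,4,15.5,-0.05,0],[3,8,15.5,-0.1,0],[4,12,15.5,-0.12,0],[4,12,15.5,-0.12,0]]'; python3 - <<'E'
from plant import bot
import cv2
im=bot.capture("wrist")[:,:,::-1]; cv2.imwrite("pics/w7.png",im)
im=bot.capture("scene")[:,:,::-1]; cv2.imwrite("pics/s7.png",cv2.resize(im[120:360,140:440],None,fx=2.4,fy=2.4))
im=bot.capture("top")[:,:,::-1]; cv2.imwrite("pics/t7.png",cv2.resize(im[180:380,150:450],None,fx=2.4,fy=2.4))
E
```

```text
clock: 7.4
tool_pos: [0.4581, 0.3447, 0.4021]
tcp_rot: [-179.8, -0.1, 0.0]
ft_force: [-0.1, -0.3, -2.0]
gripper_width: 0.0175
```

View pics/w7.png

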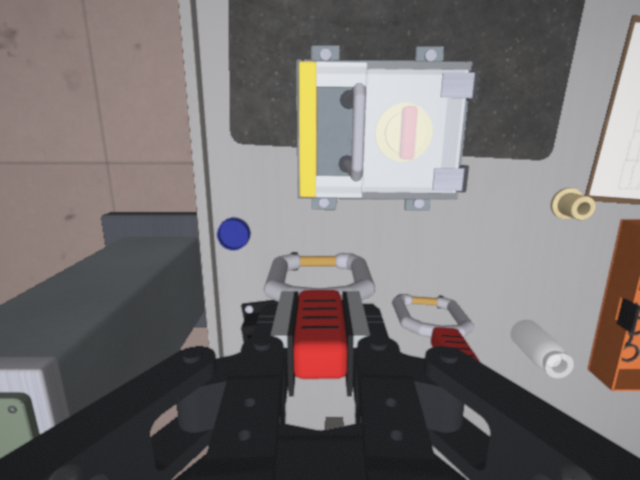

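View pics/s7.png

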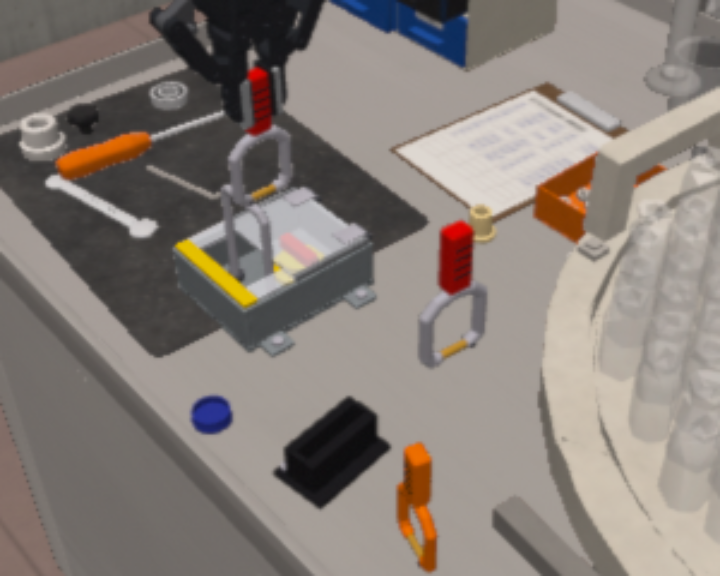

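View pics/t7.png

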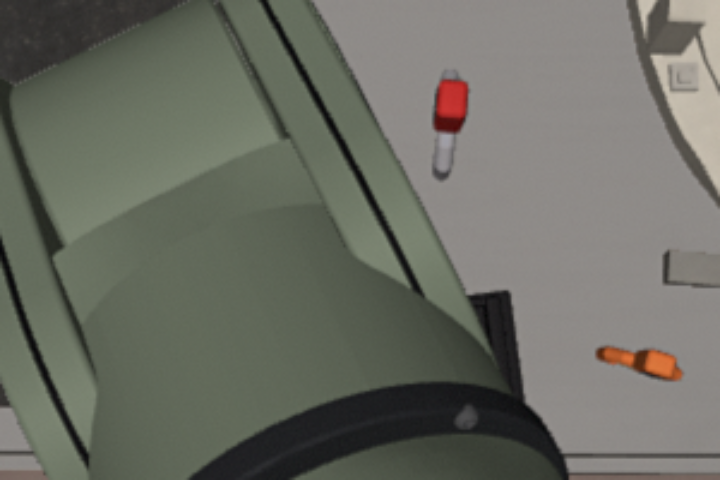

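```bash
python3 - <<'E'
from h import *
import cv2
im=cv2.imread("pics/w7.png")
cv2.imwrite("pics/w7a.png",cv2.resize(im[50:210,280:480],None,fx=4,fy=3.7,interpolation=cv2.INTER_CUBIC))
cv2.imwrite("pics/w7b.png",cv2.resize(im[240:320,250:390],None,fx=5,fy=5,interpolation=cv2.INTER_CUBIC))
E
```

```text
(no output)
```

View pics/w7a.png

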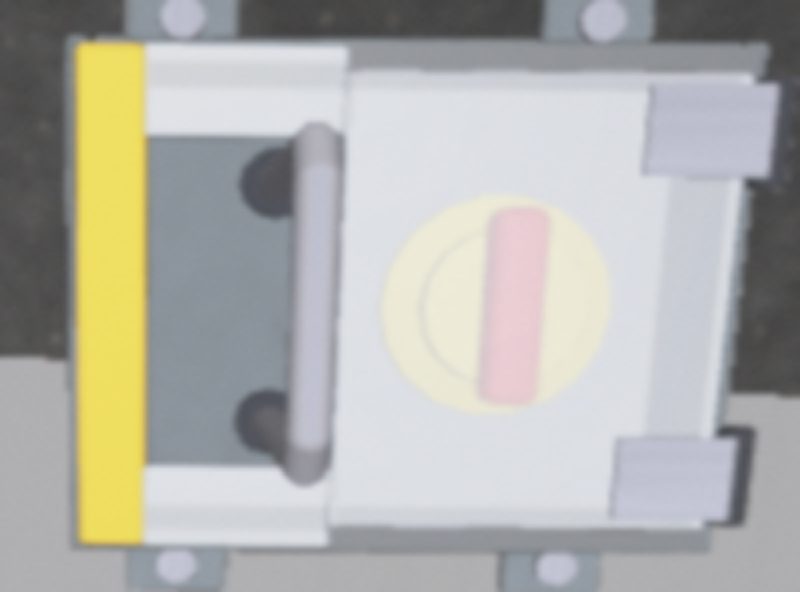

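View pics/w7b.png

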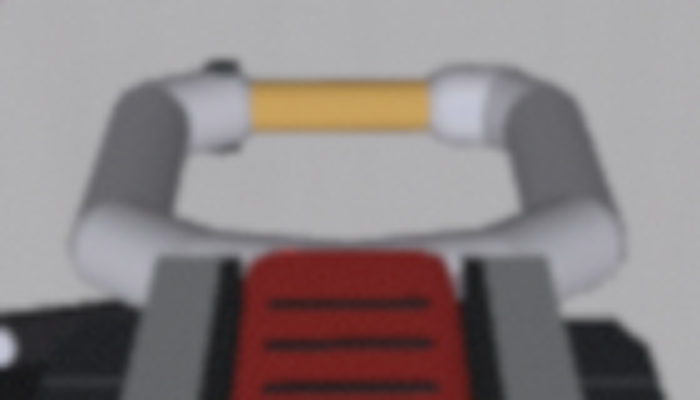

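```bash
python3 - <<'E'
from h import *
np.set_printoptions(precision=4,suppress=True)
s=bot.read_state();print(s["tool_pos"],s["tcp_rot"])
a=atz("wrist",(358.6,86.5),.106);b=atz("wrist",(356.5,178.5),.106)
print("bar",a,b,"mid",(a+b)/2,"yaw",np.degrees(np.arctan2(-(a-b)[0],(a-b)[1])))
for z in (.16,.166,.172): print("mouth",atz("wrist",(317.8,260.7),z))
l=atz("wrist",(250+80/5,240+240/5),.2);r=atz("wrist",(250+620/5,240+240/5),.2);print("loop widest mid?",(l+r)/2,np.linalg.norm(l-r))
for uv in [(252,282),(430,282)]: pass
E
```

```text
[0.4585 0.3416 0.4027] [-179.8685   -0.0847   -0.1573]
bar [0.4839 0.4398 0.106 ] [0.4839 0.381  0.106 ] mid [0.4839 0.4104 0.106 ] yaw -0.0005778986246911563
mouth [0.4574 0.3403 0.16  ]
mouth [0.4575 0.3424 0.166 ]
mouth [0.4575 0.3445 0.172 ]
loop widest mid? [0.4587 0.3403 0.2   ] 0.05199924956204684
```

```bash
python3 -m creep '[[1.5,4,0,0,0],[2.6,7,0,0,0],[2.6,7,0,0,0],[2.6,7,0,0,0],[2.6,7,0,0,0]]'; python3 - <<'E'
from h import *
import cv2
im=bot.capture("wrist")[:,:,::-1]; cv2.imwrite("pics/w8.png",cv2.resize(im[60:310,200:440],None,fx=2.4,fy=2.4))
im=bot.capture("scene")[:,:,::-1]; cv2.imwrite("pics/s8.png",cv2.resize(im[120:270,180:330],None,fx=4,fy=4))
s=bot.read_state();print(s["tool_pos"],s["tcp_rot"])
E
```

```text
clock: 8.18
tool_pos: [0.4846, 0.4107, 0.4032]
tcp_rot: [-179.9, -0.1, -0.2]
ft_force: [0.4, -0.1, -2.4]
gripper_width: 0.0171
[0.48457834 0.41104915 0.40310483] [-1.79859241e+02 -9.53970355e-02 -1.89875646e-01]
```

View pics/w8.png

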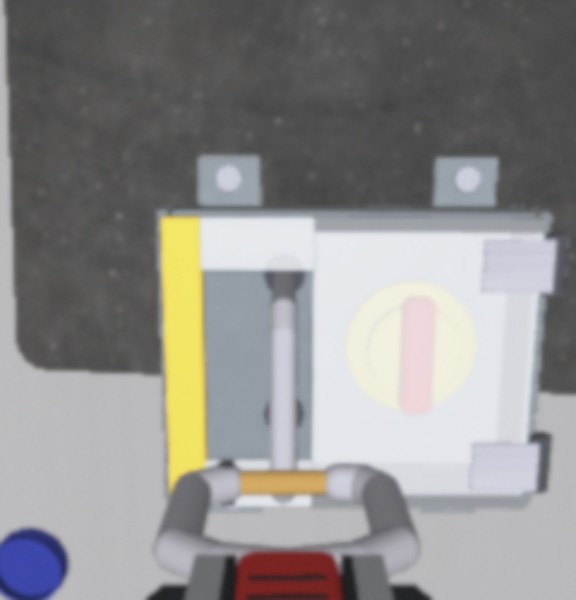

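View pics/s8.png

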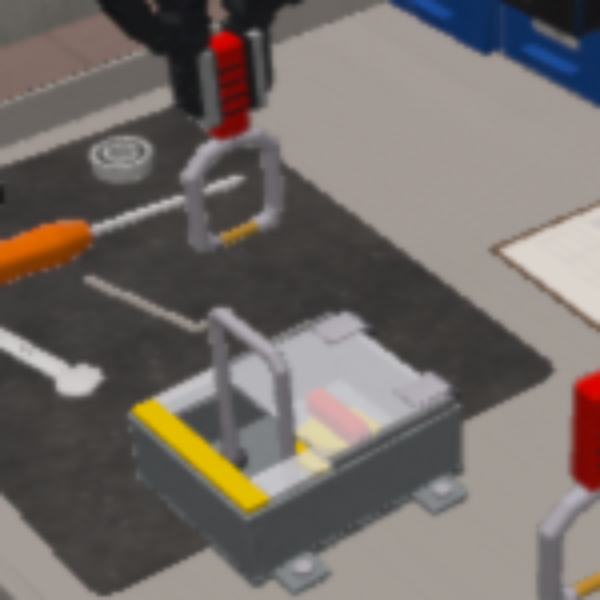

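The bar and gate line up (both at column 283 of the wrist crop) and the cover is flat. Press straight down.

```bash
python3 -m creep '[[0,0,-3,0,0],[0,0,-4.5,0,0],[0,0,-5.5,0,0],[0,0,-6.5,0,0],[0,0,-7.5,0,0],[0,0,-8.5,0,0],[0,0,-9.4,0,0],[0,0,-9.6,0,0]]'; python3 - <<'E'
from h import *
import cv2
im=bot.capture("wrist")[:,:,::-1]; cv2.imwrite("pics/w9.png",cv2.resize(im[60:310,200:440],None,fx=2.4,fy=2.4))
im=bot.capture("scene")[:,:,::-1]; cv2.imwrite("pics/s9.png",cv2.resize(im[120:270,180:330],None,fx=4,fy=4))
s=bot.read_state();print(s["tool_pos"],s["ft_force"])
E
```

```text
clock: 9.28
tool_pos: [0.4847, 0.4109, 0.3064]
tcp_rot: [-179.9, -0.1, -0.2]
ft_force: [0.1, -0.5, -1.3]
gripper_width: 0.0167
[0.48470109 0.41099391 0.30700156] [ 0.04061468  0.03695564 -1.92137533]
```

View pics/w9.png

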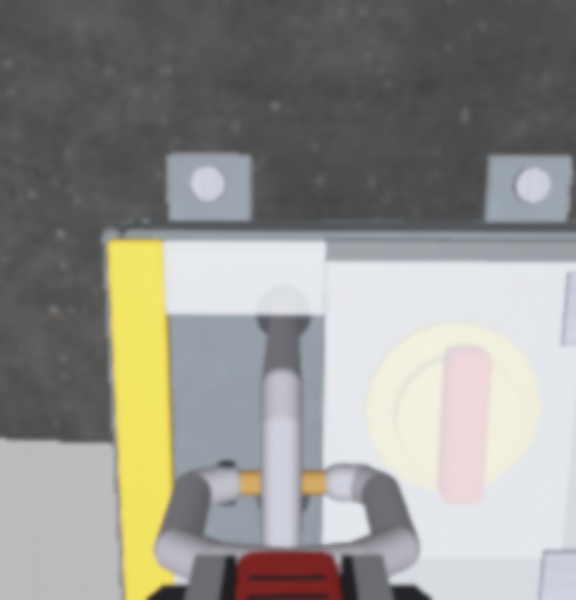

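View pics/s9.png

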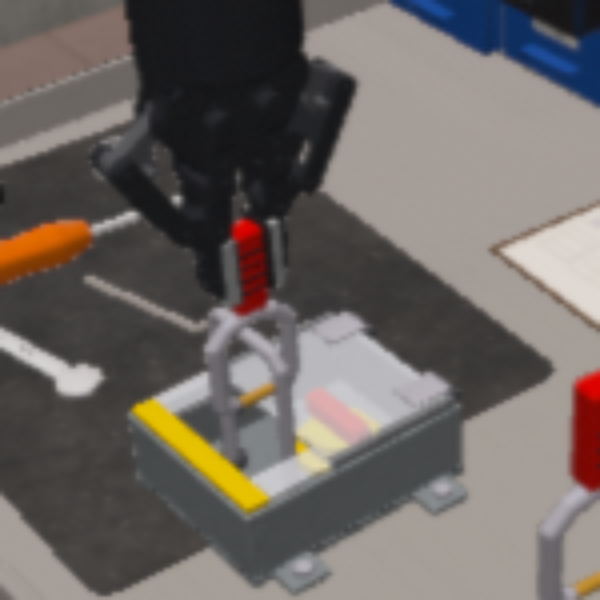

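The bar is inside the loop and the gate spans the mouth beneath it. Now the pull test.

```bash
python3 -m creep '[[0,0,1,0,0],[0,0,1.8,0,0],[0,0,2.4,0,0],[0,0,2.7,0,0],[0,0,2.9,0,0],[0,0,3.0,0,0],[0,0,3.0,0,0]]'
```

```text
clock: 10.25
tool_pos: [0.4847, 0.411, 0.3368]
tcp_rot: [-179.9, -0.1, -0.2]
ft_force: [-0.2, -0.7, -2.7]
gripper_width: 0.0172
```

```bash
python3 -m creep '[[0,0,0.2,0,0],[0,0,0.3,0,0],[0,0,0.4,0,0],[0,0,0.4,0,0]]'
```

```text
clock: 10.75
tool_pos: [0.4844, 0.411, 0.3385]
tcp_rot: [180.0, 0.0, -0.2]
ft_force: [5.4, 4.3, -36.4]
gripper_width: 0.017
```

Pull of about 34 N held. Picture check, then lower.

```bash
python3 - <<'E'
from h import *
import cv2
im=bot.capture("scene")[:,:,::-1]; cv2.imwrite("pics/s10.png",cv2.resize(im[120:270,180:330],None,fx=4,fy=4))
s=bot.read_state();print(s["tool_pos"],s["ft_force"])
E
python3 -m creep '[[0,0,-1,0,0],[0,0,-2,0,0],[0,0,-2.8,0,0],[0,0,-3.3,0,0],[0,0,-3.5,0,0],[0,0,-3.5,0,0]]'; python3 - <<'E'
from h import *
import cv2
im=bot.capture("scene")[:,:,::-1]; cv2.imwrite("pics/s11.png",cv2.resize(im[120:270,180:330],None,fx=4,fy=4))
s=bot.read_state();print(s["tool_pos"],s["ft_force"])
E
```

```text
[0.48440459 0.41094881 0.3385619 ] [  6.07254327   4.16734553 -37.20660527]
clock: 11.55
tool_pos: [0.4844, 0.411, 0.3036]
tcp_rot: [180.0, 0.0, -0.2]
ft_force: [0.3, -0.4, -2.4]
gripper_width: 0.0169
[0.48444587 0.41097909 0.30376664] [ 0.26043379 -0.78728219 -2.83442824]
```

View pics/s10.png

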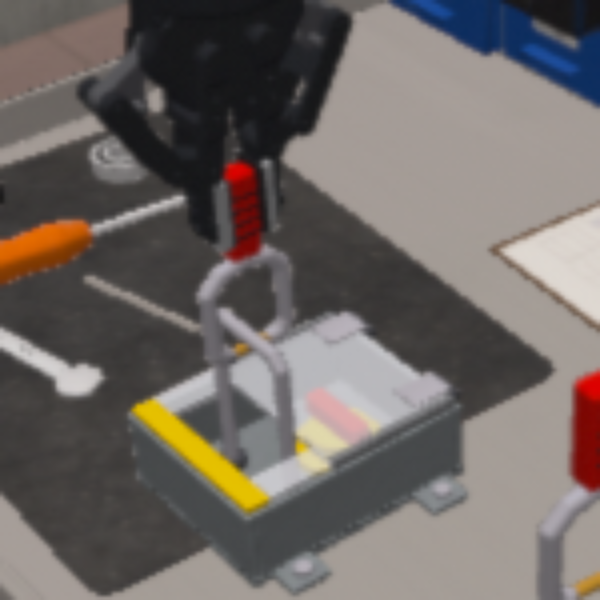

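View pics/s11.png

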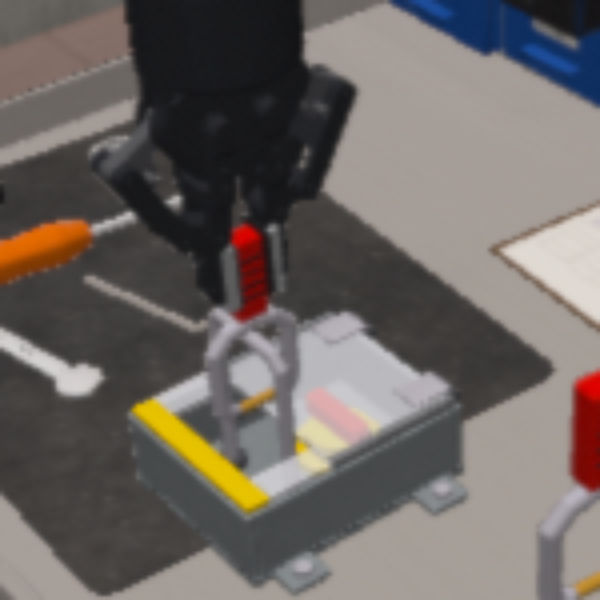

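```bash
python3 -m creep '[[0,0,-0.1,0,0],[0,0,-0.2,0,0],[0,0,-0.2,0,0]]';python3 -m creep '[[0,0,-0.1,0,0],[0,0,-0.1,0,0]]'
```

```text
clock: 11.98
tool_pos: [0.4845, 0.411, 0.3021]
tcp_rot: [-180.0, 0.0, -0.2]
ft_force: [-0.6, -1.4, 3.0]
gripper_width: 0.0173
clock: 12.22
tool_pos: [0.4846, 0.411, 0.3017]
tcp_rot: [-179.9, -0.0, -0.2]
ft_force: [-2.1, -1.7, 11.2]
gripper_width: 0.0169
```

Seated on the crown. Ease off and open gently.

```bash
python3 -m creep '[[0,0,0.1,0,0],[0,0,0.1,0,0.24],[0,0,0.1,0,0.28],[0,0,0.1,0,0.32],[0,0,0.1,0,0.38],[0,0,0.1,0,0.44],[0,0,0.1,0,0.44],[0,0,0.1,0,0.44]]'; python3 - <<'E'
from h import *
import cv2
im=bot.capture("scene")[:,:,::-1]; cv2.imwrite("pics/s12.png",cv2.resize(im[120:270,180:330],None,fx=4,fy=4))
im=bot.capture("wrist")[:,:,::-1]; cv2.imwrite("pics/w12.png",im)
E
```

```text
clock: 13.22
tool_pos: [0.4845, 0.411, 0.3027]
tcp_rot: [-179.9, -0.0, -0.2]
ft_force: [-0.5, -0.1, -0.0]
gripper_width: 0.0375
```

View pics/s12.png

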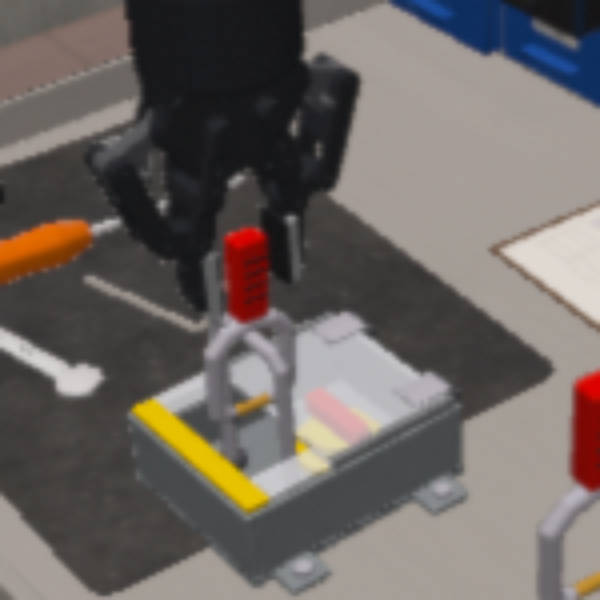

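View pics/w12.png

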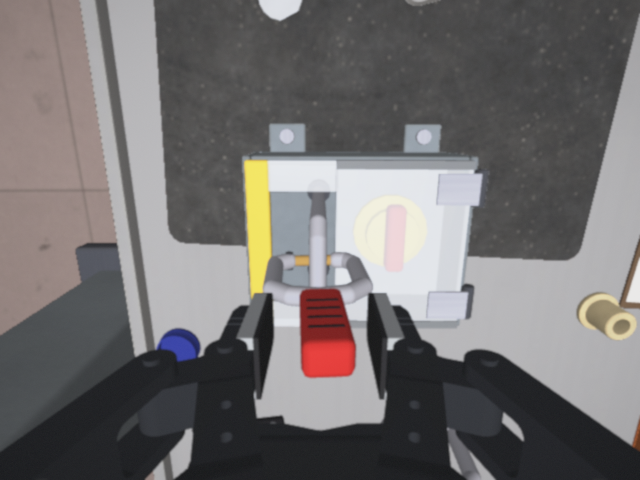

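The hook hangs freely, nearly upright. Open wider and rise clear.

```bash
python3 -m creep '[[0,0,0,0,0.7],[0,0,0,0,0.8],[0,0,2,0,0.8],[0,0,5,0,0.8],[0,0,10,0,0.8],[0,0,14,0,0.8],[0,0,14,0,0.8],[0,0,14,0,0.8]]'; python3 - <<'E'
from h import *
import cv2
im=bot.capture("scene")[:,:,::-1]; cv2.imwrite("pics/s13.png",cv2.resize(im[120:270,180:330],None,fx=4,fy=4))
im=bot.capture("wrist")[:,:,::-1]; cv2.imwrite("pics/w13.png",im)
E
python3 -m creep '[[0,0,0,0,0.8],[0,0,0,0,0.8],[0,0,0,0,0.8],[0,0,0,0,0.8],[0,0,0,0,0.8],[0,0,0,0,0.8],[0,0,0,0,0.8],[0,0,0,0,0.8]]'; python3 - <<'E'
from h import *
import cv2
im=bot.capture("scene")[:,:,::-1]; cv2.imwrite("pics/s14.png",cv2.resize(im[120:270,180:330],None,fx=4,fy=4))
E
```

```text
clock: 14.32
tool_pos: [0.4845, 0.411, 0.4421]
tcp_rot: [-180.0, 0.0, -0.2]
ft_force: [-0.2, 1.3, -0.1]
gripper_width: 0.0683
clock: 15.42
tool_pos: [0.4845, 0.411, 0.4417]
tcp_rot: [180.0, 0.1, -0.2]
ft_force: [1.1, -0.1, 0.8]
gripper_width: 0.0681
```

View pics/w13.png

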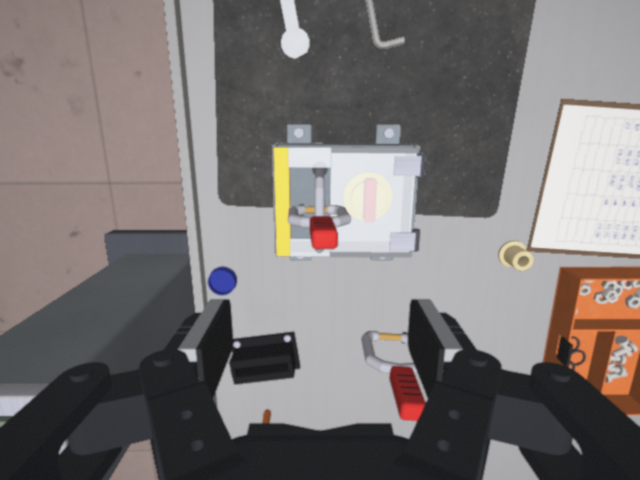

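View pics/s13.png

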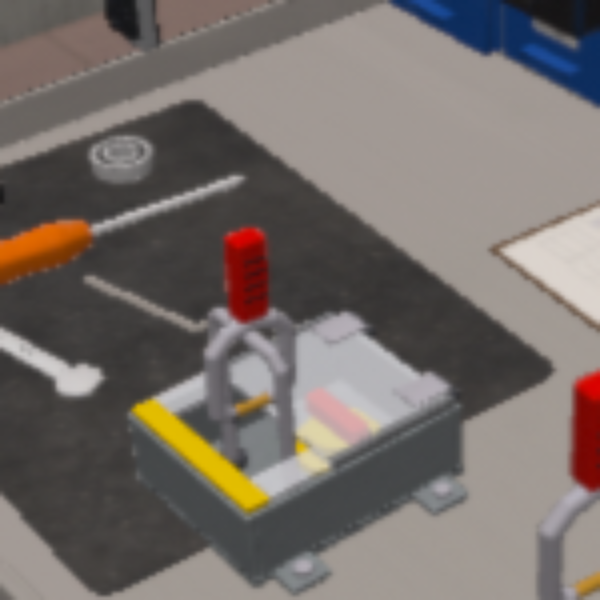

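View pics/s14.png

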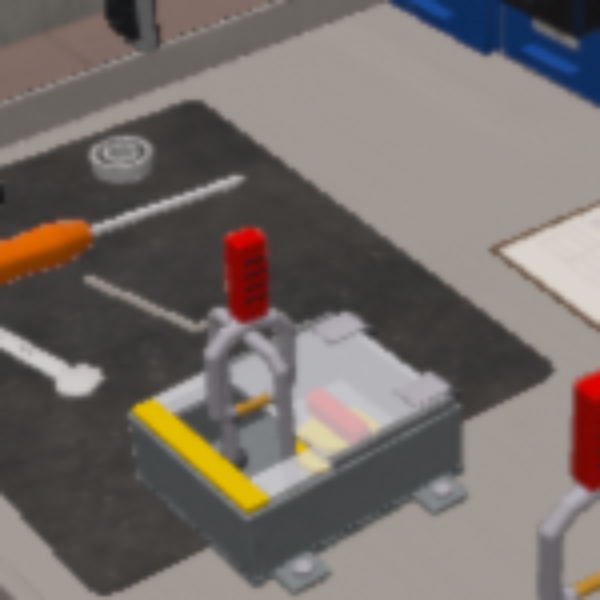

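The two pictures, 1.1 s apart, match. The hook is at rest and upright on the bar (crop (247,270)), with the gate closed at (253,403) and the cover flat. The robot is clear, so I'm handing in.

```bash
python3 -c "
from plant import bot
print(bot.sign_off())"
```

```text
the job is handed in; nothing more can be done
None
```

I locked out the isolator and handed the job in at about 15.5 s; the hand-in gives no verdict.

- **Cover:** I pushed it from behind until it fell shut on its own. It lay flat in every later picture.
- **Snap hook:** I took the small red hook from its holder, not the larger red one or the orange one, and pressed it straight down over the eye. The pictures showed the bar inside the loop and the gate closed beneath it.
- **Pull test:** The hook held an upward pull of about 34 N.
- **Hanging and release:** I lowered it until its crown rested on the bar, let go and raised the gripper clear. Two pictures 1.1 s apart were identical: hook upright with a slight lean and at rest, gate shut, cover flat.
- **Bystanders:** The arm never went near the vial, bush or cap. The cap and bush still stood in the last wrist picture. The vial was out of view there, so I did not check it at the end.

No check failed. The only mismatch was about 3 mm in the eye's position along its bar between the top and wrist cameras, well inside the clear length.

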